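# Vent a vacuum desiccator, crack its stuck lid and hold it ajar

### The arm

A 6-joint arm with a two-finger parallel gripper is mounted at the origin on the work surface. World frame = base frame: x ahead of the robot, y to its left, z up, the work surface at z = 0. Lengths are in mm, angles in rad, forces in N, time in s.
With the tool pointing down it reaches from about 350 to 875 mm from the base axis. Payload 4.2 kg.
Tool frame: the origin (TCP) lies midway between the tips of the shut fingers; the grasp point (between the pads) lies ctrl.pinch_z behind it (ctrl.pinch_z is the distance from the TCP to the grasp point, in mm); z points along the fingers, y is the line along which they close (so a half turn about z gives the same grasp; the last joint's range is limited). The gripper opens to 87 mm and grips with 3 to 60 N. Pads are 19 mm wide; open, the fingers measure 117 mm over their backs; the gripper's body (75 mm by 190 mm) begins 51 mm behind the grasp point.
Start: joints at [-1.07, 0.385, 0.008, 0, -1.194, -0.259], TCP at [149.674, -606.792, 222.55] pointing down, gripper open.
Joint ranges: [-3.14, 3.14], [-1.21, 2.06], [-1.07, 1.41], [-3.16, 2.05], [-2.99, -0.16], [-3.1, 3.1]. Speed limits (rad/s): [2.79, 2.79, 3.14, 3.14, 3.14, 3.14].

### API

Orientations are given as a rotation vector (axis times angle).
In Python, from station import ctrl gives the robot as it stands.
- The arm moves only by the tool play_rows, never from a script. Its argument "increments" is a list of rows, each a list of 4 numbers: the shift along the tool's x, y, z in cm, then the turn about the tool's z in rad. In form: [[tx, ty, tz, turn], ...]. A call has 1 to 12 rows; each row shifts and turns the commanded pose from where the row before left it, along the tool's axes as they then stand; what a row does not reach is not made up. A row lasts 1/10 s, in which the tool goes at most 50 mm and 8.59 degrees, less where a joint would pass 70% of its speed; a pose out of reach is approached as far as the arm can. A call is refused whole if a number of a shift passes 5 or a number of a turn 0.15, either way. A call with a gripper value outside its range is refused whole. "claw" is the opening in per cent of the stroke, from 0 (shut) to 100 (fully open), set as the call begins (left out, the last holds). The fingers move at their own pace and stop on an object; "force" is the grip in N (left out, the last holds). Time passes only in rows, so rows that do not move let the fingers close. It gives the time, the measured TCP pose, the force, the opening and the grip force at its end, in the units of the state.
- ctrl.get_obs(): the state, without advancing time (a new reading comes with each control period).
- ctrl.read_camera(name): name is "scene" or "top" or "wrist"; returns (picture, depth): 384x512x3 uint8, red, green, blue; 384x512 float32, mm along the optical axis (not along the pixel's ray), 0 where there is no reading.
- ctrl.camera_model(name): a dict with "fx", "fy", "cx", "cy" (pixels), "dist_coeffs" ([k1, k2, p1, p2, k3] as OpenCV has them; the pictures are not rectified), "extrinsics" (4x4, takes a point from camera to world coordinates); the wrist camera has in their place "mount" (4x4, takes a point from camera to tool coordinates, whose origin is the TCP and whose axes are the flange's). Camera axes: x right, y down, z forward; pixel columns grow to the right and rows downward; lengths in mm; the calibration is good to about 2 mm. A picture is of the moment at which its call begins: read the wrist's pose just before it. camera_model takes no time and is no camera call.
- ctrl.close_job(): hands the job in; it is judged then, once.
The state is a dict: "clock": time; "q": joint angles; "dq": joint speeds; "joint_torque": joint torques, N m; "ee_pos": TCP position; "orientation": TCP orientation; "wrist_force": force on the tool from outside, world axes, zero at the start; "wrist_torque": the same for the moment, N m; "finger_gap": finger opening in mm; "gripper_force": force on a finger pad.
Only numpy, scipy, OpenCV 4.12 (cv2) and the standard library are available. Lean on these libraries where they do the work, as an engineer would, in place of code of your own. Each camera call takes 0.05 s, during which the arm holds its last target. There are 200 camera calls.

### The job

Vent the desiccator by turning the stopcock lever on its lid a full quarter turn, until the lever is in line with the outlet spout. Then grip the lid by its knob, pull it straight up until the sticky gasket lets go, without letting the lid fly up, and finish while still holding it: still and level over its base, about two centimetres clear of the gasket all round, so that little dry air escapes while a colleague slips a humidity probe under it. Leave the bottle, the dishes, the flask and the vial rack alone.

Things in the scene. Friction and masses are not known exactly. Their poses are not given: they have to be found in the camera images.
- rim (a point): Centre of the top of the black gasket ring (diameter 196 mm, 112 mm above the table) on the flange (diameter 202 mm) of the desiccator's white plastic base, a round bowl clipped to the table that does not move. z is up; x points to the side where the stopcock sits.
- lid: Clear plastic dome, diameter 202 mm, 58 mm high, 0.3 to 0.5 kg. Origin: centre of its flat underside, at rim while shut; z up, x from knob to stopcock. Four snap lugs reach 12 mm down into the mouth; the gasket grips them: pulled straight up it resists with 10 to 18 N besides its weight, most in the first 2 mm, and lets go with a jump by 7 mm. Spout along x to 108 mm out, 58 mm up.
- knob (a point): Point on the axis of the grey upright cylindrical knob in the middle of the lid, 84 mm above the lid's underside and 18 mm below the knob's flat top. The knob is 30 mm in diameter and 41 mm tall; a collar (diameter 42 mm) at its foot has its top 61 mm above the underside. x and z as for lid.
- lever (a point): Grip point in the grey stopcock lever: an upright flat bar 42 mm long (this point's x), 10 mm thick (its y) and 24 mm tall that turns about the vertical through this point. 84 mm above the lid's underside, 10 mm below the bar's top, 14 mm above its lower edge; 4 mm lower lies the stopcock body (diameter 26 mm). 62 mm from the knob's axis along lid x.
- stopcock (a joint): Angle of the stopcock lever (rad): 0 shut, lever square across the outlet spout; grows anticlockwise seen from above to a stop at 1.57, fully open, lever in line with the spout, one end towards the knob. Light friction (0.03 N m); it stays where it is left.
- bottle: Bystander: screw-cap glass bottle, diameter 70 mm, 140 mm tall. Origin at the centre of its underside.
- dishes: Bystander: stack of three round dishes, diameter 92 mm, 45 mm tall. Origin at the centre of its underside.
- flask: Bystander: conical flask with a foil cap, diameter 80 mm, 132 mm tall. Origin at the centre of its underside.
- rack: Bystander: white vial rack with dark-capped vials, 70 x 160 mm, 76 mm tall. Origin at the centre of its underside.

How it is judged (in metres and radians):
On the way, in this order (a step that is already met when the one before it is completed fails the run):
1. the stopcock is turned fully open while the lid is still shut (value of joint stopcock above 1.35 rad and z of lid in the frame of rim below 0.004 m), for 0.2 s.
2. the lid has come free of the gasket (z of lid in the frame of rim above 0.01 m and contact force between lid and base below 0.05 N and contact force between lid and the fingers above 1 N), for 0.2 s.
At the end, for the whole second after the job is handed in: The stopcock stands open (beyond 1.35 rad) and the robot's fingers hold the lid still and level (within 0.08 rad), its underside 12 to 30 mm above the gasket and touching the base nowhere, its centre within 15 mm of the base's axis (value of joint stopcock above 1.35 rad and z of lid in the frame of rim between 0.012 and 0.03 m and horizontal distance between lid and rim below 0.015 m and angle between lid's own z axis and vertical below 0.08 rad and contact force between lid and base below 0.05 N and contact force between lid and the fingers above 2 N and linear speed of lid below 0.02 m/s); the arm keeps its last pose, push and grip.
It fails at once if the lid is pulled open while the stopcock is still shut (value of joint stopcock below 1.2 rad and z of lid in the frame of rim above 0.005 m).
It fails at once if the lid flies up or is lifted more than 60 mm (z of lid in the frame of rim above 0.06 m).
It fails at once if the bottle, the dishes, the flask or the vial rack is moved more than 20 mm (distance of any of bottle, dishes, flask, rack from where it was at the start of the episode above 0.02 m).
It also fails if it takes over 56 s, if anything falls off the work surface, if the arm or the gripper's body presses on something with over 40 N, if the wrist force passes 120 N, or if a joint passes its speed limit or range.

## Working session

There is one attempt and no reset: what is moved stays moved. The work goes in short steps, Python scripts to look and compute and a tool call to move; the robot and the scene stay as the last step left them, time stands still between calls to the robot, and variables do not carry over. Pictures are saved under pics/ and viewed, at most 10 in all, crops included, and the job is handed in when it is done.

Besides the shell and the picture viewer there is one more tool, called after ">>>" as name([rows], argument=value, ...), one row to a line, values as JSON. play_rows: Moves the arm, as the interface text tells. Its arguments: {"type":"object","properties":{"increments":{"type":"array"},"claw":{"type":"number"},"force":{"type":"number"}},"required":["increments"]}

```bash
mkdir -p pics; ls; python3 - <<'E'
from station import ctrl
import cv2,numpy as np
o=ctrl.get_obs();print(o['clock'],o['ee_pos'],o['orientation'],o['finger_gap'],ctrl.pinch_z)
a=[]
for n in('scene','top'):
    p,d=ctrl.read_camera(n);np.savez(f'pics/{n}0.npz',p=p,d=d);a.append(p[...,::-1]);
    m=ctrl.camera_model(n);print(n,m)
print(ctrl.camera_model('wrist'))
cv2.imwrite('pics/top0.png',a[1]);cv2.imwrite('pics/scene0.png',a[0])
E
```

```text
pics
0.0 [ 149.53199339 -606.22276594  221.45361288] [ 0.37848419 -3.11837416 -0.00338706] 87.28384301555546 18.700000000000003
scene {'fx': 458.03153078044227, 'fy': 458.03153078044227, 'cx': 248.5771367934656, 'cy': 189.2478830125413, 'dist_coeffs': array([-0.17038656,  0.        ,  0.        ,  0.        ,  0.        ]), 'extrinsics': array([[ 6.07504237e-01,  6.24651098e-01, -4.90662417e-01,
         1.09954771e+03],
       [ 7.94105349e-01, -4.63374861e-01,  3.93294333e-01,
        -4.40086905e+02],
       [ 1.83111076e-02, -6.28565624e-01, -7.77540970e-01,
         1.03596573e+03],
       [ 0.00000000e+00,  0.00000000e+00,  0.00000000e+00,
         1.00000000e+00]])}
top {'fx': 436.1049922197808, 'fy': 436.1049922197808, 'cx': 252.39128713052736, 'cy': 189.4437132520048, 'dist_coeffs': array([-0.17049194,  0.        ,  0.        ,  0.        ,  0.        ]), 'extrinsics': array([[ 1.66516724e-02, -9.90860518e-01,  1.33858718e-01,
         3.81595041e+02],
       [-9.99465481e-01, -1.27283273e-02,  3.01121579e-02,
        -1.88010584e+01],
       [-2.81331508e-02, -1.34288586e-01, -9.90542832e-01,
         1.24485323e+03],
       [ 0.00000000e+00,  0.00000000e+00,  0.00000000e+00,
         1.00000000e+00]])}
{'fx': 285.002125088518, 'fy': 285.002125088518, 'cx': 259.2057172949466, 'cy': 191.59625092472714, 'dist_coeffs': array([-0.07258934,  0.        ,  0.        ,  0.        ,  0.        ]), 'mount': array([[-6.23303391e-04, -9.65193620e-01, -2.61535632e-01,
         7.05911341e+01],
       [ 9.99999508e-01, -3.99741763e-04, -9.08002032e-04,
        -1.69728405e-02],
       [ 7.71851054e-04, -2.61536069e-01,  9.65193394e-01,
        -1.61633616e+02],
       [ 0.00000000e+00,  0.00000000e+00,  0.00000000e+00,
         1.00000000e+00]])}
```

View pics/top0.png

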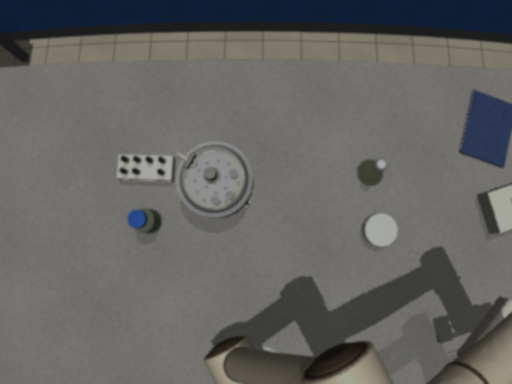

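View pics/scene0.png

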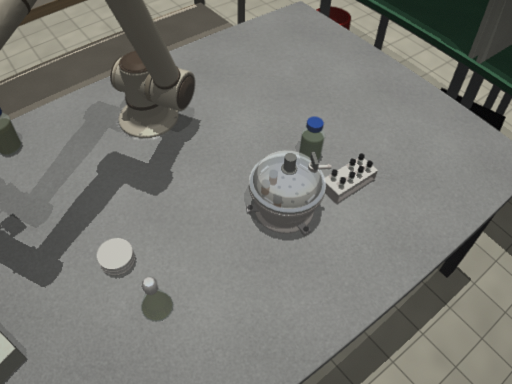

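The top view shows the desiccator centred near (214,180), with the knob at (210,174). The stopcock is near (190,158) and the spout points up-left. The rack is at (145,167) and the bottle at (145,220). The scene view agrees.

```bash
cat > h.py <<'E'
import numpy as np,cv2
from station import ctrl
from scipy.spatial.transform import Rotation as R
def T_of(o):
    T=np.eye(4);T[:3,:3]=R.from_rotvec(o['orientation']).as_matrix();T[:3,3]=o['ee_pos'];return T
def cast(name,uv,z,o=None):
    m=ctrl.camera_model(name);K=np.array([[m['fx'],0,m['cx']],[0,m['fy'],m['cy']],[0,0,1]])
    E=m['extrinsics'] if name!='wrist' else T_of(o)@m['mount']
    n=cv2.undistortPoints(np.array(uv,float).reshape(-1,1,2),K,m['dist_coeffs'])[:,0]
    d=np.c_[n,np.ones(len(n))]@E[:3,:3].T;c=E[:3,3]
    return c+d*((z-c[2])/d[:,2])[:,None]
def goto(o,xyz):  # shift in tool axes, cm
    return T_of(o)[:3,:3].T@(np.array(xyz)-o['ee_pos'])/10
E
python3 - <<'E'
from h import *
o=ctrl.get_obs();print(T_of(o)[:3,:3].round(3))
p=np.load('pics/top0.npz');im=p['p'];d=p['d']
print('knob top',cast('top',[[210,173]],214),'stopcock',cast('top',[[190,159]],206),'spout',cast('top',[[181,154]],170))
print('scene knob',cast('scene',[[290.5,156]],214),'rack',cast('top',[[118,155],[172,180]],76),'bottle',cast('top',[[138,219]],140))
s=p['p'][130:230,100:270,::-1]
q=np.load('pics/scene0.npz')['p'][120:220,230:400,::-1]
cv2.imwrite('pics/crop0.png',np.vstack([cv2.resize(x,None,fx=3,fy=3,interpolation=cv2.INTER_CUBIC) for x in(s,q)]))
E
```

```text
[[-0.971 -0.239 -0.001]
 [-0.239  0.971  0.002]
 [ 0.     0.002 -1.   ]]
knob top [[559.57143223 115.3897426  214.        ]] stopcock [[595.23681523 166.8566844  206.        ]] spout [[615.448605   196.97286493 170.        ]]
scene knob [[558.74693745 122.6498392  214.        ]] rack [[632.38177734 396.2242993   76.        ]
 [562.86700484 237.875208    76.        ]] bottle [[449.96775997 309.45307402 140.        ]]
```

View pics/crop0.png

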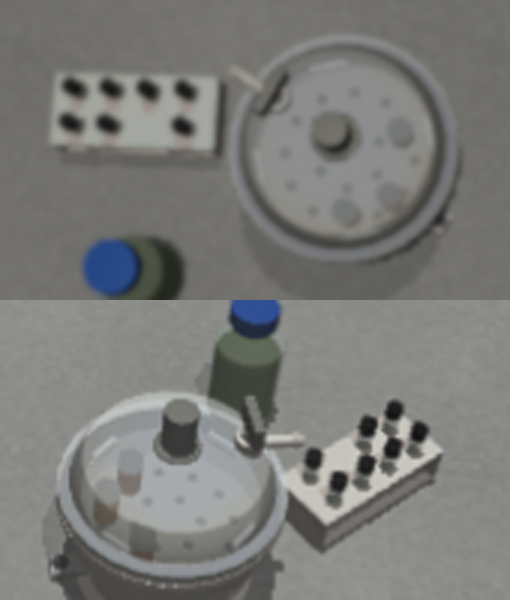

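The crop shows the knob upright and the lever square across the spout (shut). The lid's x direction is about 55° from world x. I'll go above the lid by a detour, well clear of the base axis.

>>> play_rows([
  [-3.04,1.89,-1.1,0],
  [-3.04,1.89,-1.1,0],
  [-3.04,1.89,-1.1,0],
  [-3.04,1.89,-1.1,0],
  [-3.04,1.89,-1.1,0],
  [-3.04,1.89,-1.1,0],
  [-3.04,1.89,-1.1,0],
  [-3.04,1.89,-1.1,0],
  [-3.04,1.89,-1.1,0],
  [-3.04,1.89,-1.1,0],
], claw=100)

```text
clock: 1.1
ee_pos: [400.2, -349.1, 332.6]
orientation: [0.379, -3.118, -0.001]
wrist_force: [0.7, -0.1, -0.4]
finger_gap: 87.0
gripper_force: 0.0
```

>>> play_rows([
  [-2.33,3.54,0,0],
  [-2.33,3.54,0,0],
  [-2.33,3.54,0,0],
  [-2.33,3.54,0,0],
  [-2.33,3.54,0,0],
  [-2.33,3.54,0,0],
  [-2.33,3.54,0,0],
  [-2.33,3.54,0,0],
  [-2.33,3.54,0,0],
  [-2.33,3.54,0,0],
  [-2.33,3.54,0,0],
  [-2.33,3.54,0,0],
])

```text
clock: 2.3
ee_pos: [569.4, 130.6, 332.2]
orientation: [0.379, -3.118, 0.0]
wrist_force: [0.8, 0.4, 0.1]
finger_gap: 87.1
gripper_force: 0.0
```

>>> play_rows([
  [0,0,0,0.142],
  [0,0,0,0.142],
  [0,0,0,0.142],
  [0,0,0,0.142],
  [0,0,0,0.142],
  [0,0,0,0.142],
  [0,0,0,0],
  [0,0,0,0],
  [0,0,0,0],
], claw=40)

```text
clock: 3.2
ee_pos: [569.3, 128.9, 332.4]
orientation: [-0.941, -2.997, 0.0]
wrist_force: [-0.1, -0.0, -0.2]
finger_gap: 35.7
gripper_force: 0.0
```

```bash
python3 - <<'E'
from h import *
o=ctrl.get_obs();print(o['clock'],o['ee_pos'],o['q'].round(2) if hasattr(o['q'],'round') else o['q']);print(T_of(o)[:3,:3].round(3),o['wrist_force'])
p,d=ctrl.read_camera('wrist')
np.savez('pics/w1.npz',p=p,d=d,pos=o['ee_pos'],ori=o['orientation']);cv2.imwrite('pics/w1.png',p[...,::-1])
E
```

```text
3.2 [569.25103928 128.86794423 332.35705309] [ 0.5   0.26  0.1  -0.   -1.41 -2.68]
[[-0.821  0.571 -0.   ]
 [ 0.571  0.821 -0.   ]
 [ 0.    -0.    -1.   ]] [-0.06278285 -0.04470797 -0.15035948]
```

View pics/w1.png

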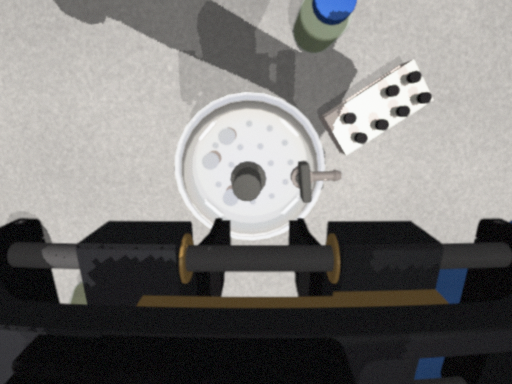

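The wrist view shows the knob near (248,182) and the lever bar, nearly vertical, near (305,180). The spout points right to (338,176). I'll zoom in for measurement.

```bash
python3 - <<'E'
import cv2
im=cv2.imread('pics/w1.png')[140:220,220:350]
cv2.imwrite('pics/w1c.png',cv2.resize(im,None,fx=6,fy=6,interpolation=cv2.INTER_CUBIC))
E
```

```text
(no output)
```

View pics/w1c.png

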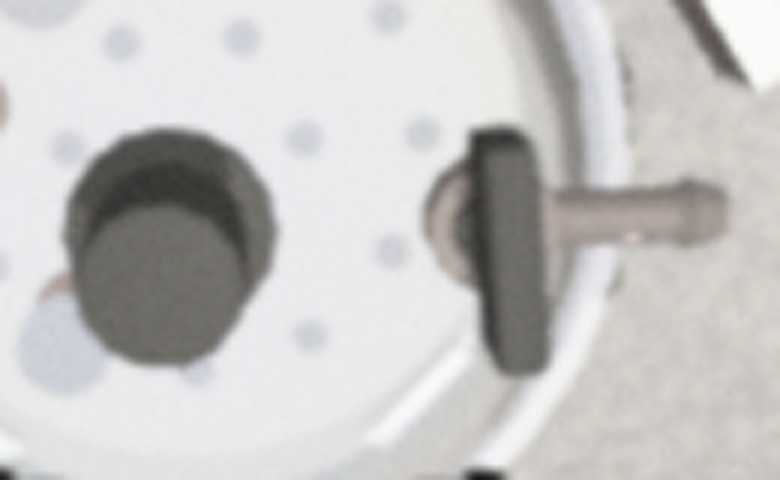

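```bash
python3 - <<'E'
from h import *
f=np.load('pics/w1.npz');o=dict(ee_pos=f['pos'],orientation=f['ori'])
k=cast('wrist',[[247.5,187.3],[233.8,187],[261.3,187]],214,o);l=cast('wrist',[[306.2,182.2],[305,162.5],[307.5,202]],206,o)
print(k,l,np.linalg.norm(l[0]-k[0]),np.linalg.norm(l[1]-l[2]),np.linalg.norm(k[1]-k[2]))
v=(l[0]-k[0])[:2];e=(l[1]-l[2])[:2];print(np.degrees(np.arctan2(v[1],v[0])),np.degrees(np.arctan2(e[1],e[0])))
d=f['d'];print('depth z knob/lever',d[187,247],d[182,307])
E
```

```text
[[563.19961352 119.05722461 214.        ]
 [554.99408787 107.83794196 214.        ]
 [570.94361207 130.71476819 214.        ]] [[595.10472372 170.84663005 206.        ]
 [576.95449814 180.95188198 206.        ]
 [614.10357758 160.42340396 206.        ]] 61.352086945386425 42.443757058890505 27.887927506234075
58.364655927623076 151.07508224735042
depth z knob/lever 288.33667 295.2262
```

Sizes check out: 61.4 mm between knob and lever (62 given), bar length 42.4 mm (42 given). I'll go over the lever, aligned across the bar, and descend.

>>> play_rows([
  [0,0,0,-0.085],
  [-0.05,1.64,0,0],
  [-0.05,1.64,0,0],
  [-0.05,1.64,0,0],
  [0,0,2,0],
  [0,0,2.5,0],
  [0,0,2.5,0],
  [0,0,2.5,0],
  [0,0,2,0],
  [0,0,0.5,0],
  [0,0,0,0],
  [0,0,0,0],
])

```text
clock: 4.45
ee_pos: [596.2, 171.3, 213.7]
orientation: [0.815, 3.032, 0.002]
wrist_force: [0.3, 0.1, 0.7]
finger_gap: 34.9
gripper_force: 0.0
```

```bash
python3 - <<'E'
from h import *
o=ctrl.get_obs();print(o['ee_pos'],goto(o,[595.1,170.8,183]));p,d=ctrl.read_camera('wrist')
cv2.imwrite('pics/w2.png',p[...,::-1])
E
```

```text
[596.20783692 171.2524443  213.74461387] [ 0.07789028 -0.09949267  3.07419375]
```

View pics/w2.png

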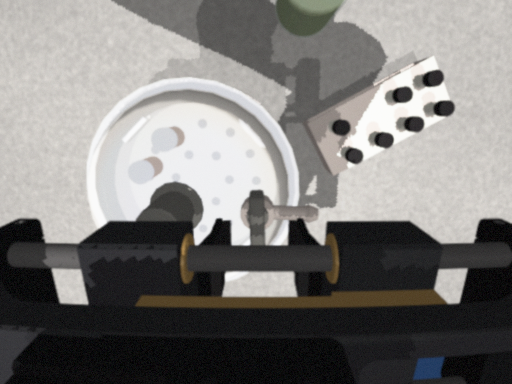

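The lever at (257,215) sits centred between the fingers at 225 and 298. The left finger passes between knob and lever. I'll descend, close gently and turn.

>>> play_rows([
  [0.05,-0.05,1,0],
  [0,0,1,0],
  [0,0,0.6,0],
  [0,0,0.45,0],
  [0,0,0,0],
  [0,0,0,0],
])

```text
clock: 5.1
ee_pos: [594.7, 170.5, 182.1]
orientation: [0.815, 3.034, -0.0]
wrist_force: [-0.3, 0.2, -0.1]
finger_gap: 34.8
gripper_force: 0.0
```

>>> play_rows([
  [0,0,0,0],
  [0,0,0,0],
  [0,0,0,0],
  [0,0,0,0],
  [0,0,0,0],
  [0,0,0,0],
], claw=0, force=8)

```text
clock: 5.7
ee_pos: [594.6, 170.4, 182.3]
orientation: [0.815, 3.034, -0.0]
wrist_force: [-0.1, 0.2, 1.6]
finger_gap: 13.6
gripper_force: 8.0
```

The gap of 13.6 mm is wider than the 10 mm bar. I'll test with a small turn.

>>> play_rows([
  [0,0,0,-0.1],
  [0,0,0,-0.1],
  [0,0,0,-0.1],
  [0,0,0,0],
])

```text
clock: 6.1
ee_pos: [594.5, 170.2, 182.2]
orientation: [-0.353, -3.121, 0.001]
wrist_force: [-0.3, -1.6, 1.6]
finger_gap: 13.9
gripper_force: 8.0
```

```bash
python3 - <<'E'
from h import *
o=ctrl.get_obs();print(o['ee_pos'],o['finger_gap'],o['gripper_force'],o['wrist_force'],o['wrist_torque']);p,d=ctrl.read_camera('wrist');q,_=ctrl.read_camera('scene')
s=cv2.resize(q[120:220,230:400],None,fx=3,fy=3);w=cv2.resize(p[150:300,130:360],(510,333))
cv2.imwrite('pics/w3.png',np.vstack([s,w])[...,::-1][:600])
E
```

```text
[594.52184859 170.21087498 182.23480788] 13.875250230377926 7.999019622802734 [-0.25774597 -1.55708309  1.64738321] [-0.41000054  0.16941164 -0.00238581]
```

View pics/w3.png

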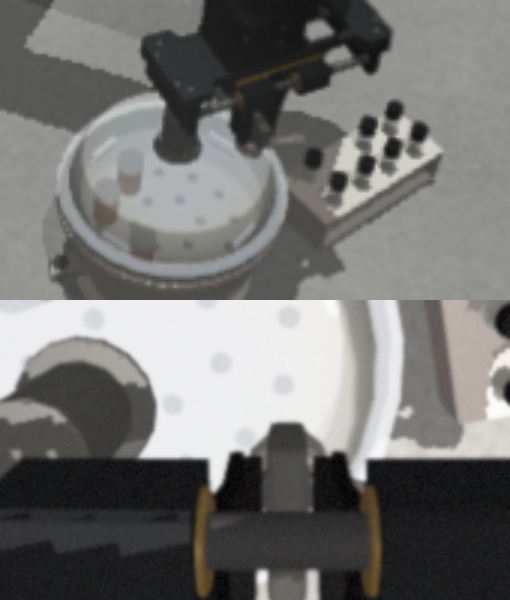

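The lever stays between the pads and follows the turn. I'll continue to the stop.

>>> play_rows([
  [0,0,0,-0.12],
  [0,0,0,-0.12],
  [0,0,0,-0.12],
  [0,0,0,-0.12],
  [0,0,0,-0.12],
  [0,0,0,-0.12],
  [0,0,0,-0.12],
  [0,0,0,-0.12],
  [0,0,0,-0.1],
  [0,0,0,-0.1],
  [0,0,0,0],
])

```text
clock: 7.3
ee_pos: [594.8, 169.8, 182.2]
orientation: [1.413, -2.806, 0.002]
wrist_force: [0.7, -2.7, 2.1]
finger_gap: 14.2
gripper_force: 8.0
```

```bash
python3 - <<'E'
from h import *
o=ctrl.get_obs();T=T_of(o);print(np.degrees(np.arctan2(T[1,1],T[0,1])),o['ee_pos'],o['finger_gap'],o['gripper_force'],o['wrist_force'],o['wrist_torque'],o['q'])
E
```

```text
143.45598204376597 [594.81949405 169.76427031 182.21021906] 14.154636407608352 7.998944520950317 [ 0.69638758 -2.67316663  2.10455911] [-1.00189259 -0.19863142 -0.04514486] [ 0.53986059  0.40346529 -0.06816481  0.00119619 -1.09961185 -1.17821759]
```

>>> play_rows([
  [0,0,0,-0.05],
  [0,0,0,-0.05],
  [0,0,0,-0.05],
  [0,0,0,0],
  [0,0,0,0],
  [0,0,0,0],
])

```text
clock: 7.9
ee_pos: [595.0, 170.1, 182.2]
orientation: [-1.619, 2.692, -0.001]
wrist_force: [2.8, -4.6, 2.1]
finger_gap: 13.7
gripper_force: 8.0
```

>>> play_rows([
  [0,0,0,0],
  [0,0,0,0],
  [0,0,0,0],
  [0,0,0,0],
  [0,0,-1,0],
  [0,0,-2,0],
  [0,0,-3,0],
  [0,0,-3,0],
  [0,0,-3,0],
  [0,0,0,0],
  [0,0,0,0],
], claw=40)

```text
clock: 9.0
ee_pos: [594.6, 170.9, 303.3]
orientation: [-1.62, 2.689, 0.001]
wrist_force: [0.1, -0.2, -0.9]
finger_gap: 34.5
gripper_force: 0.0
```

```bash
python3 - <<'E'
from h import *
o=ctrl.get_obs();p,d=ctrl.read_camera('wrist')
np.savez('pics/w4.npz',p=p,d=d,pos=o['ee_pos'],ori=o['orientation']);
T=T_of(o);print(np.degrees(np.arctan2(T[1,1],T[0,1])),o['ee_pos'])
cv2.imwrite('pics/w4.png',cv2.resize(p[:260],None,fx=1.5,fy=1.5,interpolation=cv2.INTER_CUBIC)[...,::-1])
E
```

```text
152.15336360878624 [594.62158109 170.91803443 303.29068147]
```

View pics/w4.png

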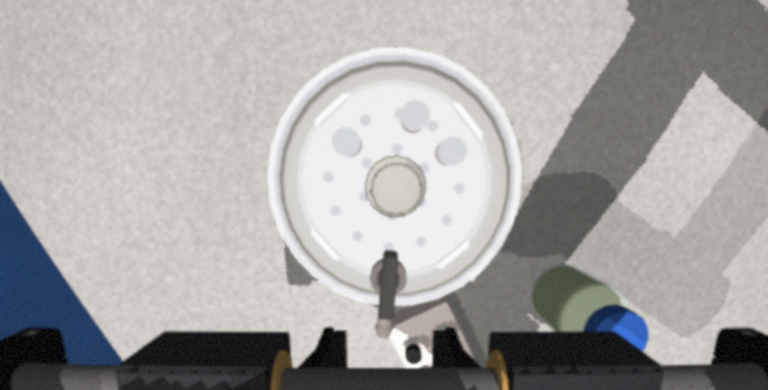

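The lever now points from the knob outward, from (391,253) to (387,318), in line with the spout tip at (384,328). The knob top is at (397,190). I'll check the angles and locate the knob.

```bash
python3 - <<'E'
from h import *
f=np.load('pics/w4.npz');o=dict(ee_pos=f['pos'],orientation=f['ori'])
A=lambda v:np.degrees(np.arctan2(v[1],v[0]))
k=cast('wrist',np.array([[396.5,190.5],[370,190.5],[422,190.5]])/1.5,214,o);l=cast('wrist',np.array([[391,255],[387.5,318]])/1.5,206,o);s=cast('wrist',np.array([[383.5,328]])/1.5,170,o)
print(k,l,s,np.linalg.norm(k[1]-k[2]),np.linalg.norm(l[0]-l[1]))
c=l.mean(0);print('lever centre',c,np.linalg.norm(c-k[0]),'lid x',A(c-k[0]),A(s[0]-k[0]),'lever',A(l[1]-l[0]))
# bowl rim ellipse from the outer edge at flange
r=cast('wrist',np.array([[268,172],[521,178],[395,48],[393,303]])/1.5,112,o);print(r, (r[0]+r[1])/2,(r[2]+r[3])/2,np.linalg.norm(r[0]-r[1]),np.linalg.norm(r[2]-r[3]))
E
```

```text
[[563.14431122 119.09428518 214.        ]
 [576.60330992 111.96727257 214.        ]
 [550.1764808  125.92816843 214.        ]] [[584.22551713 152.34127721 206.        ]
 [605.31016152 187.5200281  206.        ]] [[617.61555902 204.10505367 170.        ]] 29.88785556275832 41.013494646267134
lever centre [594.76783933 169.93065266 206.        ] 60.40185252253422 lid x 58.11570004617741 57.34999650681952 lever 59.06332372600835
[[648.18258922  61.91650827 112.        ]
 [469.90038009 161.46885604 112.        ]
 [515.13284235  28.56130243 112.        ]
 [610.53710004 206.59404643 112.        ]] [559.04148466 111.69268215 112.        ] [562.83497119 117.57767443 112.        ] 204.19406465100568 201.98423285746352
```

The lever is open: its direction is within 1–2° of lid x. The knob is at (563,119), the same as measured earlier. I'll move over it and descend.

>>> play_rows([
  [2,0.12,0,0],
  [2,0.12,0,0],
  [2.05,0.12,0,0],
  [0,0,0,0],
  [0,0,2.5,0],
  [0,0,2.5,0],
  [0,0,2.5,0],
  [0,0,2,0],
  [0,0,1.5,0],
  [0,0,1,0],
  [0,0,0.5,0],
  [0,0,0,0],
], claw=70)

```text
clock: 10.25
ee_pos: [563.0, 118.8, 176.3]
orientation: [1.621, -2.689, -0.0]
wrist_force: [0.3, -0.1, -0.0]
finger_gap: 60.9
gripper_force: 0.0
```

>>> play_rows([
  [0,0,0,0],
  [0,0,0,0],
  [0,0,0,0],
  [0,0,0,0],
  [0,0,0,0],
  [0,0,0,0],
  [0,0,0,0],
], claw=0, force=50)

```text
clock: 10.95
ee_pos: [562.9, 118.8, 177.3]
orientation: [1.621, -2.69, -0.0]
wrist_force: [-2.9, 1.3, 2.2]
finger_gap: 29.1
gripper_force: 49.9
```

The knob is gripped. I'll pull slowly.

>>> play_rows([
  [0,0,-0.04,0],
  [0,0,-0.04,0],
  [0,0,-0.04,0],
  [0,0,-0.04,0],
  [0,0,-0.04,0],
  [0,0,-0.04,0],
  [0,0,-0.04,0],
  [0,0,-0.04,0],
  [0,0,-0.04,0],
  [0,0,-0.04,0],
  [0,0,-0.04,0],
  [0,0,-0.04,0],
])

```text
clock: 12.15
ee_pos: [562.1, 118.4, 178.5]
orientation: [1.618, -2.688, -0.003]
wrist_force: [5.9, -0.8, -29.0]
finger_gap: 29.1
gripper_force: 49.9
```

>>> play_rows([
  [0,0,-0.04,0],
  [0,0,-0.04,0],
  [0,0,-0.04,0],
  [0,0,-0.04,0],
  [0,0,-0.04,0],
  [0,0,-0.04,0],
  [0,0,-0.04,0],
  [0,0,-0.04,0],
  [0,0,-0.04,0],
  [0,0,-0.04,0],
  [0,0,-0.04,0],
  [0,0,-0.04,0],
])

```text
clock: 13.35
ee_pos: [563.2, 118.7, 186.7]
orientation: [1.622, -2.691, 0.0]
wrist_force: [0.6, 0.7, -3.7]
finger_gap: 29.0
gripper_force: 50.1
```

It has let go: the force is down to the lid's weight, and the lid is about 10 mm up. I'll raise it another 10 mm.

>>> play_rows([
  [0,0,-0.1,0],
  [0,0,-0.1,0],
  [0,0,-0.1,0],
  [0,0,-0.1,0],
  [0,0,-0.1,0],
  [0,0,-0.1,0],
  [0,0,-0.1,0],
  [0,0,-0.1,0],
  [0,0,-0.1,0],
  [0,0,-0.1,0],
  [0,0,0,0],
  [0,0,0,0],
])

```text
clock: 14.55
ee_pos: [563.1, 118.7, 196.7]
orientation: [-1.622, 2.691, 0.0]
wrist_force: [0.2, 0.3, -3.9]
finger_gap: 28.9
gripper_force: 50.1
```

>>> play_rows([
  [0,0,0,0],
  [0,0,0,0],
  [0,0,0,0],
  [0,0,0,0],
  [0,0,0,0],
])

```text
clock: 15.05
ee_pos: [563.2, 118.7, 196.6]
orientation: [-1.622, 2.691, 0.0]
wrist_force: [0.4, 0.6, -2.8]
finger_gap: 29.0
gripper_force: 50.1
```

```bash
python3 - <<'E'
from h import *
o=ctrl.get_obs();print(o['ee_pos'],o['wrist_force'],o['wrist_torque'],o['finger_gap'],o['gripper_force'],T_of(o)[:3,2])
p,_=ctrl.read_camera('wrist');q,_=ctrl.read_camera('scene')
s=cv2.resize(q[120:220,230:400],(680,400));w=cv2.resize(p[:260],(394,200));w=np.hstack([w,np.zeros((200,286,3),np.uint8)])
cv2.imwrite('pics/f.png',np.vstack([s,w])[...,::-1])
E
```

```text
[563.17349948 118.71812161 196.64177243] [ 0.40969479  0.60184928 -2.78500408] [-0.02193065  0.07891059  0.01719849] 28.98287022300159 50.06413302384317 [ 4.27107158e-06  7.57647269e-06 -1.00000000e+00]
```

View pics/f.png

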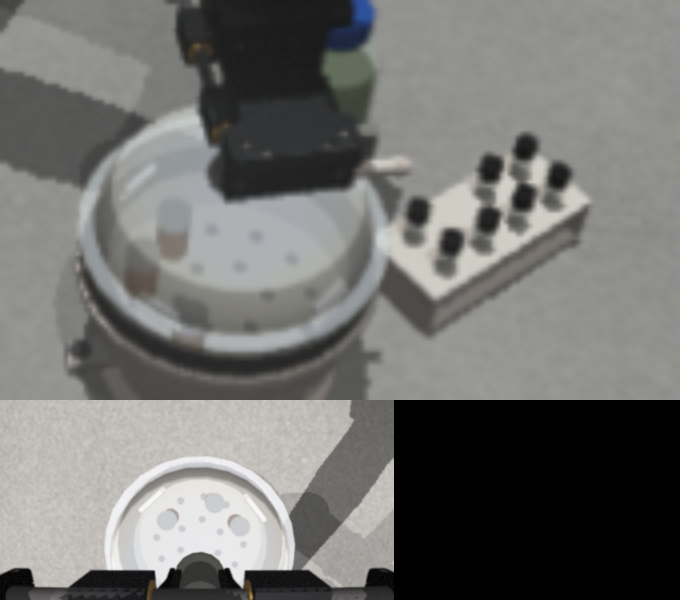

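The lid is visibly up and parallel to the base, with an even dark gap. I'll do one quick numeric check of the flange height from depth, before and after.

```bash
python3 - <<'E'
from h import *
d0=np.load('pics/scene0.npz')['d'];_,d1=ctrl.read_camera('scene')
m=ctrl.camera_model('scene');K=np.array([[m['fx'],0,m['cx']],[0,m['fy'],m['cy']],[0,0,1]]);E=m['extrinsics']
for d in(d0,d1):
    v,u=np.mgrid[120:240,230:350];n=cv2.undistortPoints(np.c_[u.ravel(),v.ravel()].astype(float).reshape(-1,1,2),K,m['dist_coeffs'])[:,0]
    z=d[v.ravel(),u.ravel()];P=(np.c_[n,np.ones(len(n))]*z[:,None])@E[:3,:3].T+E[:3,3]
    r=P[:,:2]-[563.1,118.8];R_=np.hypot(*r.T);a=np.degrees(np.arctan2(r[:,1],r[:,0]))
    for lo in range(-180,180,45):
        s=(R_>88)&(R_<101)&(a>lo)&(a<lo+45)&(P[:,2]>90)&(P[:,2]<165)
        print(lo,s.sum(),np.percentile(P[s,2],[50,80,95]).round(1) if s.sum()>5 else '')
    print()
o=ctrl.get_obs();print(o['wrist_force'],o['dq'])
E
```

```text
-180 45 [124.6 126.1 128. ]
-135 175 [125.1 129.4 138.6]
-90 288 [123.  126.8 134.4]
-45 273 [122.3 125.7 130.1]
0 158 [124.  126.3 129.1]
45 48 [125.  126.7 127.9]
90 0 
135 0 

-180 49 [143.  145.4 147.7]
-135 233 [142.5 146.1 155.6]
-90 404 [137.7 145.2 152.4]
-45 398 [137.3 145.4 152.8]
0 225 [143.1 146.1 154.1]
45 44 [144.5 146.7 148.6]
90 0 
135 0 

[-0.02501424 -0.88493633 -2.79663659] [ 7.35369711e-04  1.93573883e-04 -5.25014110e-04  2.36186653e-04
 -6.97417638e-04  9.18717963e-06]
```

The flange has risen about 19–20 mm evenly all round and it is still, so I'm handing in.

```bash
python3 -c "
from station import ctrl
print(ctrl.close_job())"
```

```text
the job is handed in; nothing more can be done
None
```

I turned the stopcock fully open with the lid still shut, pulled the lid free, and handed in with it held still and level about 20 mm above the gasket; the hand-in returned no verdict.

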